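Post a lacquered sample into the curing box

TASK

Take the blue lacquered sample block out of the drying rack and stand it on the cork mat, then let go and take it again by its two narrow ends, because the slot of the curing box has no room for fingers on its broad faces. Push it down through the orange spring flap until it is past the flap, let it drop onto the chamber floor and withdraw so that the flap springs fully shut. Leave the other two blocks in the rack and do not disturb the other loose things on the bench.

Things in the scene. Friction and masses are not known exactly. Their poses are not given: they have to be found in the camera images.
- blue_block: The blue sample block of hardwood, 24 x 50 x 40 mm high (x, y, z), 0.035 to 0.065 kg, bare wood in its lowest 8 mm. Origin: centre of its underside; own z is up at the start. Its broad faces (50 x 40) are 24 mm apart along its own x, its narrow ends (24 x 40) are 50 mm apart along its own y. It starts in any of the rack's three places.
- white_block: The white sample block of hardwood, 24 x 50 x 40 mm high (x, y, z), 0.035 to 0.065 kg, bare wood in its lowest 8 mm. Origin: centre of its underside; own z is up at the start.
- dark_block: The dark brown sample block of hardwood, 24 x 50 x 40 mm high (x, y, z), 0.035 to 0.065 kg, bare wood in its lowest 8 mm. Origin: centre of its underside; own z is up at the start.
- rack: Wooden drying rack, fixed, 80 x 200 x 10 mm base, long along its y. Three blocks stand on the base in a row along y, end to end, 60 mm apart, 10 mm gaps, between two lips 5 mm thick, 28 mm apart, tops 16 mm above the bench, and two end cheeks 46 mm high. Fingers fit only on the blocks' broad faces. Origin: centre of the underside.
- mat: Cork mat, fixed, 120 x 120 x 4 mm. Origin: centre of its underside (top is 4 mm higher).
- curing_box: Curing box, fixed: a white chamber with an amber window on its +x side and a grey lamp unit on its -x side; 180 mm along its x (from -120 to +60), 144 mm along its y, roof 112 mm above the bench. A black collar stands 18 mm above the roof round the loading slot. Origin: on the bench under the slot's centre.
- slot (a point): Centre of the slot's mouth, level with the collar's rim, 130 mm above the bench. The slot is 45 mm wide along the box's x and 124 mm long along its y; collar walls 5 mm thick. Its axes are the box's.
- chamber (a point): Middle of the chamber's floor, 12 mm above the bench, 100 mm below the closed flap, 12 mm to the box's +x of the slot's centre. The chamber under the roof is 86 mm along the box's x and 136 mm along its y, wider than the slot; rubber floor. Axes are the box's.
- flap_edge (a point): Middle of the free edge of the orange flap. The flap, 43 mm long along the box's x and 120 mm wide along its y, 3 mm thick, closes the slot 18 mm below the rim; it is hinged along the slot's -x side and swings down into the chamber. A block let go with its top over 18 mm below the rim falls clear; higher up it may be pinned. On the chamber floor it is clear of the flap.
- flap (a joint): Flap angle: 0 shut and level, grows as it is pushed down, 1.5 rad at its stop. A spring shuts it: about 0.02 N m at first and 0.035 N m fully open (under 1 N at the edge), about enough to carry a block laid on its middle. It leans on whatever passes and shuts when nothing is in the way.
- varnish_can: Varnish can, 108 mm across, 130 mm high. Origin: centre of the underside.
- wax_jar: Low jar, 70 mm across, 60 mm high. Origin: centre of the underside.
- tape_roll: Roll of masking tape lying flat, 100 mm across, 24 mm high. Origin: centre of the underside.
- sanding_block: Cork sanding block, 60 x 100 x 26 mm high. Origin: centre of the underside.
- brush: Brush lying on the bench, handle towards its -x, about 20 mm high. Origin: underside, about the middle of its length.
Mind the look-alikes: they are no part of the job. There is more than one size of the mat; the one meant has the size given above.

How it is judged:
By the outcome, as a careful person would: the job done as asked, in the order asked, and still so for the second after the job is handed in, with the robot touching nothing.
It also fails if it takes over 61 s, if anything falls off the work surface, if the arm or the gripper's body presses on something with over 40 N, if the wrist force passes 120 N, or if a joint passes its speed limit or range.

ROBOT

A 6-joint arm with a two-finger parallel gripper is mounted at the origin on the work surface. World frame = base frame: x ahead of the robot, y to its left, z up, the work surface at z = 0. Lengths are in mm, angles in rad, forces in N, time in s.
With the tool pointing down it reaches from about 400 to 925 mm from the base axis. Payload 12.5 kg.
Tool frame: the origin (TCP) lies at the centre of the arm's flange, where the gripper is bolted on; the fingertips stand 190 mm ahead of it and the grasp point (between the pads) lies env.grip_point_offset ahead of it (env.grip_point_offset is the distance from the TCP to the grasp point, in mm); z points along the fingers, x is the direction in which the jaws open and shut, and the axes are right-handed (so a half turn about z gives the same grasp; the last joint's range is limited). The gripper opens to 95 mm and grips with 3 to 60 N. Pads are 20 mm wide; open, the fingers measure 119 mm over their backs; the gripper's body (75 mm by 180 mm) begins 59 mm behind the grasp point.
Start: joints at [1.112, 0.491, 1.559, -0, 1.092, -0.106], TCP at [215.931, 586.514, 404.761] pointing down, gripper open.
Joint ranges: [-3.1, 3.1], [-0.84, 2.19], [0.05, 2.79], [-1.13, 4.28], [0.06, 2.93], [-2.69, 2.69]. Speed limits (rad/s): [2.22, 2.22, 2.79, 3.14, 3.14, 3.14].

INTERFACE

Orientations are given as [roll, pitch, yaw] about the fixed x, y, z axes, in that order (R = Rz(yaw) Ry(pitch) Rx(roll)).
In Python, from cell import state, read_camera, camera_model, job_done, env gives the robot as it stands.
- The arm moves only by the tool arm_command, never from a script. Its argument "steps" is a list of rows, each a list of 6 numbers: the shift along the tool's x, y, z in cm, then the turn, a rotation vector about the tool's x, y, z in degrees. In form: [[dx, dy, dz, rx, ry, rz], ...]. A call has 1 to 12 rows; each row is the pose to reach, as a shift and turn from the pose commanded when the call began, along the tool's axes at that moment; what a row does not reach only later rows make up. A row lasts 1/12 s, in which the tool goes at most 41.7 mm and 7.16 degrees, less where a joint would pass 70% of its speed; a pose out of reach is approached as far as the arm can. A call with a gripper value outside its range is refused whole. "jaw" is the finger opening in cm, from 0 to 9.51, set as the call begins (left out, the last holds). The fingers move at their own pace and stop on an object; the grip force is fixed at half the most. Time passes only in rows, so rows that repeat a pose let the fingers close. It gives the time, the measured TCP pose, the force and the opening at its end, in the units of the state.
- state(): the state, without advancing time (a new reading comes with each control period).
- read_camera(name): name is "scene" or "side" or "wrist"; returns the picture (420x560x3 uint8, red, green, blue); there is no depth.
- camera_model(name): a dict with "K" (3x3 intrinsics, pixels), "xyz" and "rotation" of the camera in the world. Camera axes: x right, y up, looking along -z (the intrinsics and any distortion apply to the point x, -y, -z); pixel columns grow to the right and rows downward; lengths in mm; the calibration is good to about 2 mm. The wrist camera is an equidistant fisheye: a pixel r from the principal point sees the ray r / f radians off the axis. A picture is of the moment at which its call begins: read the wrist's pose just before it. camera_model takes no time and is no camera call; for the wrist camera it gives the pose at the moment of the call.
- job_done(): hands the job in, once; it reports no verdict.
The state is a dict: "t": time; "joints": joint angles; "qvel": joint speeds; "tau": joint torques, N m; "eef_pos": TCP position; "tcp_rot": TCP orientation; "ft_force": force on the tool from outside, world axes, zero at the start; "moment": the same for the moment, N m; "opening": opening from 0.0 (shut) to 1.0 (fully open).
Only numpy, scipy, OpenCV 4.12 (cv2) and the standard library are available. Lean on these libraries where they do the work, as an engineer would, in place of code of your own. Each camera call takes 0.05 s, during which the arm holds its last target. There are 200 camera calls.

## Working session

There is one attempt and no reset: what is moved stays moved. The work goes in short steps, Python scripts to look and compute and a tool call to move; the robot and the scene stay as the last step left them, time stands still between calls to the robot, and variables do not carry over. Pictures are saved under pics/ and viewed, about 8 in all and at most 12, crops included, and the job is handed in when it is done.

Besides the shell and the picture viewer there is one more tool, called after "Call:" in YAML: its name, and indented under it one key for each argument. arm_command: Moves the arm, as the interface text tells. Its arguments: {"type":"object","properties":{"steps":{"type":"array"},"jaw":{"type":"number"}},"required":["steps"]}

```bash
ls; mkdir -p pics
python3 - <<'E'
from cell import state, read_camera, camera_model, env
import cv2
for n in ["scene","side"]:
    cv2.imwrite(f"pics/{n}0.png", read_camera(n)[:,:,::-1])
    m=camera_model(n); print(n,m)
m=camera_model("wrist");print(m)
cv2.imwrite("pics/wrist0.png", read_camera("wrist")[:,:,::-1])
print(state(), env.grip_point_offset)
E
```

```text
pics
scene {'K': array([[470.72469066,   0.        , 269.84329827],
       [  0.        , 470.72469066, 208.0652931 ],
       [  0.        ,   0.        ,   1.        ]]), 'xyz': array([1215.58957392, -275.99765895,  807.62145524]), 'rotation': array([0.79598132, 0.0036582 , 1.24354959])}
side {'K': array([[397.41551531,   0.        , 281.15172049],
       [  0.        , 397.41551531, 211.66329551],
       [  0.        ,   0.        ,   1.        ]]), 'xyz': array([ 422.20469809, -782.16094827,  736.63006359]), 'rotation': array([ 0.86704198,  0.00654163, -0.15689115])}
{'K': array([[325.1922621 ,   0.        , 279.9877173 ],
       [  0.        , 325.1922621 , 207.18166881],
       [  0.        ,   0.        ,   1.        ]]), 'xyz': array([151.1553316 , 611.86858867, 383.08904488]), 'rotation': array([-0.24937371,  0.00209855,  1.21901551])}
{'t': 0.15, 'joints': array([ 1.11239186e+00,  4.91425286e-01,  1.55930993e+00, -8.54301475e-06,
        1.09169972e+00, -1.05587012e-01]), 'qvel': array([-0.00102889, -0.00225818, -0.00051965, -0.000505  , -0.00070096,
       -0.00033386]), 'tau': array([ 1.26352334e-03, -6.12896705e+01, -2.58275646e+01,  6.92340382e-02,
        4.73813550e-02, -1.20184350e-04]), 'eef_pos': array([215.9281592 , 586.49621373, 404.29315245]), 'tcp_rot': array([-3.14151142e+00,  8.38389514e-04,  1.21798285e+00]), 'ft_force': array([ 0.8683436 ,  0.37710708, -0.40101174]), 'moment': array([ 0.01388089, -0.03535885,  0.02998803]), 'opening': 0.9997764684126867} 171.3
```

View pics/scene0.png

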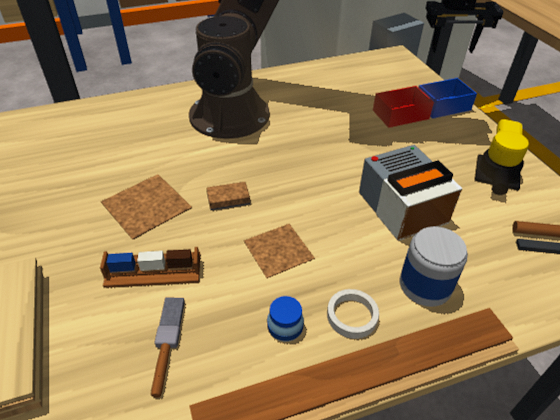

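View pics/side0.png

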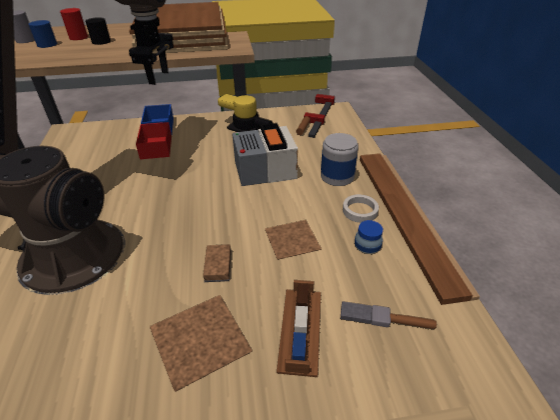

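The scene image shows the rack at about (150,265), with blue at its left end (120,262), then white and dark. The box slot is at (420,178), and there are two mats at (279,250) and (146,206). Next I'll measure on enlarged crops.

```bash
cat > h.py <<'E'
import numpy as np, cv2
from scipy.spatial.transform import Rotation as R
from cell import camera_model
def ray(name,u,v,m=None):
    m=m or camera_model(name); K=m["K"]
    a,b=(u-K[0,2])/K[0,0],(v-K[1,2])/K[1,1]
    if name=="wrist":
        r=np.hypot(a,b); s=np.sin(r)/r if r>1e-9 else 1
        d=np.array([a*s,-b*s,-np.cos(r)])
    else: d=np.array([a,-b,-1.])
    return np.array(m["xyz"]), R.from_euler("xyz",m["rotation"]).apply(d)
def onplane(name,u,v,z,m=None):
    o,d=ray(name,u,v,m); return o+d*(z-o[2])/d[2]
def project(name,p,m=None):
    m=m or camera_model(name); K=m["K"]
    c=R.from_euler("xyz",m["rotation"]).inv().apply(np.asarray(p)-m["xyz"])
    x,y,z=c[0],-c[1],-c[2]
    if name=="wrist":
        q=np.hypot(x,y); t=np.arctan2(q,z); s=t/q if q>1e-9 else 1/z
    else: s=1/z
    return K[0,0]*x*s+K[0,2],K[1,1]*y*s+K[1,2]
E
python3 - <<'E'
import cv2,numpy as np
from h import *
for n,pts,z in [("scene",[(244,247),(288,226),(314,255),(271,275)],4),("scene",[(102,207),(152,177),(191,207),(137,236)],4),("side",[(266,236),(307,222),(321,245),(281,257)],4)]:
    P=np.array([onplane(n,u,v,z)[:2] for u,v in pts]); print(n,P.round().tolist(),P.mean(0).round(),[round(float(np.linalg.norm(P[i]-P[i-1]))) for i in range(4)])
s=cv2.imread("pics/scene0.png"); d=cv2.imread("pics/side0.png")
a=cv2.resize(s[140:240,350:470],None,fx=3.3,fy=3.3,interpolation=2)
b=cv2.resize(s[235:295,95:215],None,fx=3.3,fy=3.3,interpolation=2)
c=cv2.resize(d[115:195,222:318],None,fx=3.3,fy=3.3,interpolation=2)
e=cv2.resize(d[275:380,265:335],None,fx=3.3,fy=3.3,interpolation=2)
o=np.zeros((600,800,3),np.uint8)
o[:a.shape[0],:a.shape[1]]=a; o[340:340+b.shape[0],:b.shape[1]]=b; o[:c.shape[0],400:400+c.shape[1]]=c[:,:400]
f=cv2.resize(d[285:365,270:330],None,fx=3.3,fy=3.3,interpolation=2)
o[300:300+f.shape[0],450:450+f.shape[1]]=f
cv2.imwrite("pics/crop1.png",o)
E
```

```text
scene [[537.0, -110.0], [508.0, 6.0], [610.0, 30.0], [631.0, -78.0]] [572. -38.] [99, 120, 104, 110]
scene [[300.0, -403.0], [227.0, -270.0], [371.0, -196.0], [425.0, -334.0]] [ 331. -301.] [143, 152, 162, 148]
side [[497.0, -21.0], [616.0, 16.0], [633.0, -78.0], [524.0, -103.0]] [568. -46.] [86, 124, 95, 112]
```

View pics/crop1.png

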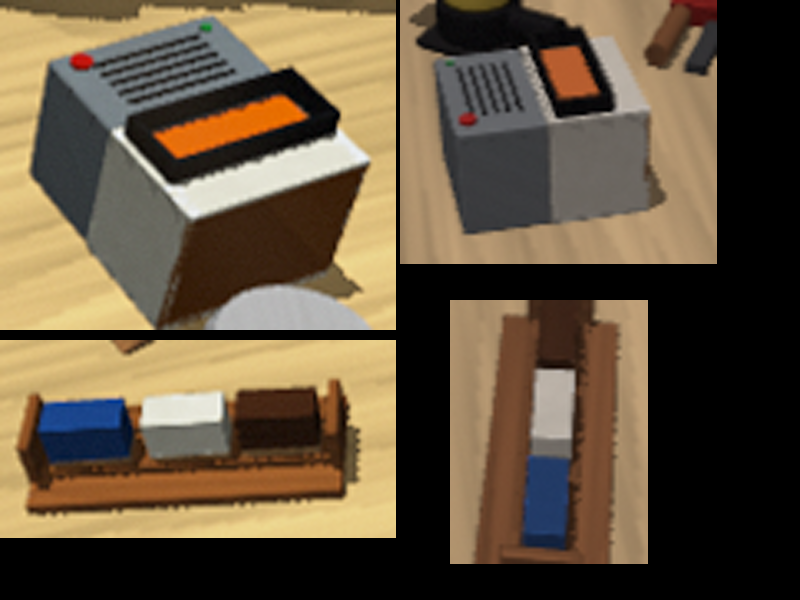

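The crops show the box's window side at lower right in the scene view, with roof corners at crop (192,218) and (369,160). The blue block stands at one end of the rack, top face about (40–130, 400–430) in the crop. I'll fit poses from these corners, and segment the mats for size.

```bash
cat > fit.py <<'E'
from h import *
from scipy.optimize import least_squares
def fit(obs,x0):
    M={n:camera_model(n) for n,_,_ in obs}
    def f(q):
        c,s=np.cos(q[2]),np.sin(q[2]); e=[]
        for n,p,uv in obs:
            P=[q[0]+c*p[0]-s*p[1],q[1]+s*p[0]+c*p[1],p[2]]
            e+=list(np.array(project(n,P,M[n]))-uv)
        return e
    r=least_squares(f,x0,x_scale=[100,100,1],loss="soft_l1",f_scale=1.5)
    print(r.x.round(3),np.round(f(r.x),1).tolist()); return r.x
E
python3 - <<'E'
from fit import *
S=lambda x,y:(350+x/3.3,140+y/3.3); D=lambda x,y:(222+(x-400)/3.3,115+y/3.3)
B=lambda x,y:(95+x/3.3,235+(y-340)/3.3); F=lambda x,y:(270+(x-450)/3.3,285+(y-300)/3.3)
o=[("scene",(60,-72,112),S(192,218)),("scene",(60,72,112),S(369,160)),("scene",(-120,-72,112),S(47,62)),("scene",(-120,72,112),S(210,17)),("scene",(60,-72,0),S(160,327)),
("scene",(-27.5,67,130),S(292,68)),("scene",(27.5,67,130),S(340,105)),("scene",(27.5,-67,130),S(180,170))]
d=[("side",(-120,-72,112),D(460,137)),("side",(60,-72,112),D(648,110)),("side",(-120,72,112),D(433,58)),("side",(60,72,112),D(613,38)),("side",(-120,-72,0),D(466,233)),("side",(60,-72,0),D(648,208))]
for k in (o,d,o+d): print("box"); fit(k,[600,300,0])
k=[("scene",(-12,-25,50),B(40,403)),("scene",(-12,25,50),B(125,400)),("scene",(12,25,50),B(130,427)),("scene",(12,-25,50),B(50,430))]
l=[("side",(-12,25,50),F(528,457)),("side",(12,25,50),F(570,460)),("side",(12,-25,50),F(568,518)),("side",(-12,-25,50),F(524,517))]
for q in (k,l,k+l): print("blue"); fit(q,[600,-300,0])
print("rack");fit([("scene",(40,-100,0),B(30,512)),("scene",(40,100,0),B(343,497))],[600,-300,0])
# mats: cork segmentation in the rectified z=4 plane
for n in("scene","side"):
    im=cv2.imread(f"pics/{n}0.png"); hsv=cv2.cvtColor(im,cv2.COLOR_BGR2HSV)
    m=((hsv[...,0]<16)&(hsv[...,1]>90)&(hsv[...,2]>60)&(hsv[...,2]<175)).astype(np.uint8)
    m=cv2.morphologyEx(cv2.morphologyEx(m,cv2.MORPH_CLOSE,np.ones((5,5))),cv2.MORPH_OPEN,np.ones((3,3)))
    for c in cv2.findContours(m,0,2)[0]:
        if 700<cv2.contourArea(c)<8000:
            P=np.array([onplane(n,*p,4)[:2] for p in c[:,0]],np.float32)
            (r)=cv2.minAreaRect(P)
            if abs(r[0][1])<500 and 200<r[0][0]<900: print(n,np.round(r[0]),np.round(r[1]),round(r[2]))
E
```

```text
box
[5.67441e+02 2.95517e+02 8.50000e-02] [0.4, 0.6, 1.2, -0.2, -0.9, -0.6, 0.2, -1.8, 0.1, 2.8, -0.6, -1.0, 0.6, 2.0, -1.4, -1.2]
box
[5.64635e+02 2.94820e+02 8.30000e-02] [-1.2, -0.5, 1.3, -0.4, -0.3, -0.3, 0.0, -1.0, -0.3, 1.3, 0.6, 0.5]
box
[5.66098e+02 2.96024e+02 8.40000e-02] [0.2, 0.1, 1.0, -0.7, -0.9, -1.1, 0.2, -2.2, 0.0, 2.3, -0.7, -1.3, 0.5, 1.6, -1.5, -1.7, -0.7, -0.8, 1.8, -0.7, 0.2, -0.5, 0.4, -1.2, 0.1, 1.0, 1.0, 0.2]
blue
[ 5.21213e+02 -3.69529e+02 -1.91000e-01] [2.5, 0.5, 1.1, -1.2, -1.3, -0.5, -1.8, 1.2]
blue
[ 5.18860e+02 -3.69545e+02 -2.33000e-01] [0.4, -3.0, -0.2, -3.2, -0.4, 2.5, 0.2, 1.9]
blue
[ 5.19500e+02 -3.69615e+02 -2.17000e-01] [2.6, -0.4, 1.0, -1.5, -1.6, -0.9, -2.0, 0.4, 0.5, -3.0, -0.1, -3.3, 0.2, 2.4, 0.8, 2.0]
rack
[ 5.32797e+02 -3.12255e+02 -2.73000e-01] [-0.4, -0.1, 0.5, 0.0]
scene [ 526. -315.] [202.  98.] 76
scene [568. -39.] [118. 117.] 8
scene [358. -99.] [101.  79.] 85
scene [ 325. -300.] [163. 162.] 21
side [ 321. -301.] [165. 166.] 21
side [ 536. -298.] [236.  82.] 75
side [364. -90.] [119.  63.] 84
side [563. -40.] [120. 122.] 8
```

Both cameras agree. Mat: (566,-39), 120 mm. Box: (566,296), yaw 0.084. Rack: about (532,-311), yaw -0.24. Blue block: about (518,-369). Next I'll write a converter from world targets to move numbers and check the clutter near the box.

```bash
cat > go.py <<'E'
import sys
from h import *
from cell import state
# usage: go.py "x y zgrip yaw" ... -> rows relative to the current pose
s=state(); p=s["eef_pos"]; R0=R.from_euler("xyz",s["tcp_rot"])
print("grip",p.round(1)-[0,0,171.3],s["tcp_rot"].round(3),"t",round(s["t"],2),"op",round(s["opening"]*95.1,1),"f",s["ft_force"].round(1))
for a in sys.argv[1:]:
    x,y,z,w=map(float,a.split())
    d=R0.inv().apply(np.array([x,y,z+171.3])-p)/10
    r=(R0.inv()*R.from_euler("xyz",[np.pi,0,w])).as_rotvec(degrees=True)
    print(d.round(2).tolist()+r.round(1).tolist())
E
python3 go.py "560 150 230 0.5" "518 -369 150 -0.24"
python3 - <<'E'
from h import *
for nm,a,b in [("can lid",(438,244),(341,143)),("yellow top",(510,130),(245,100)),("yellow base",(497,188),(250,128))]:
    o1,d1=ray("scene",*a);o2,d2=ray("side",*b)
    t=np.linalg.lstsq(np.c_[d1,-d2],o2-o1,rcond=None)[0]
    print(nm,(o1+d1*t[0]).round(),(o2+d2*t[1]).round())
E
```

```text
grip [215.9 586.5 233. ] [-3.142e+00  1.000e-03  1.218e+00] t 0.15 op 95.1 f [ 0.9  0.4 -0.4]
[-29.07, 47.37, 0.32, 0.0, 0.0, 41.1]
[-79.22, 61.36, 8.36, 0.0, 0.0, 83.5]
can lid [755. 217. 128.] [757. 215. 124.]
yellow top [495. 590. 133.] [501. 581. 115.]
yellow base [525. 595. -34.] [515. 607. -13.]
```

Call:
arm_command:
  steps:
    - [-29.1,47.4,0.3,0,0,41]
    - [-29.1,47.4,0.3,0,0,41]
    - [-29.1,47.4,0.3,0,0,41]
    - [-29.1,47.4,0.3,0,0,41]
    - [-29.1,47.4,0.3,0,0,41]
    - [-29.1,47.4,0.3,0,0,41]
    - [-29.1,47.4,0.3,0,0,41]
    - [-29.1,47.4,0.3,0,0,41]
    - [-29.1,47.4,0.3,0,0,41]
    - [-29.1,47.4,0.3,0,0,41]
    - [-29.1,47.4,0.3,0,0,41]
    - [-29.1,47.4,0.3,0,0,41]
  jaw: 9.5

```text
t: 1.15
eef_pos: [526.3, 191.9, 402.0]
tcp_rot: [-3.141, 0.0, 0.502]
ft_force: [1.0, 1.1, 0.2]
opening: 1.0
```

```bash
python3 go.py "518 -369 130 -0.24"
```

```text
grip [526.3 191.9 230.7] [-3.141  0.     0.502] t 1.15 op 95.1 f [1.  1.1 0.2]
[-27.73, 48.76, 10.07, -0.0, 0.0, 42.5]
```

Call:
arm_command:
  steps:
    - [-27.7,48.8,10,0,0,42.5]
    - [-27.7,48.8,10,0,0,42.5]
    - [-27.7,48.8,10,0,0,42.5]
    - [-27.7,48.8,10,0,0,42.5]
    - [-27.7,48.8,10,0,0,42.5]
    - [-27.7,48.8,10,0,0,42.5]
    - [-27.7,48.8,10,0,0,42.5]
    - [-27.7,48.8,10,0,0,42.5]
    - [-27.7,48.8,10,0,0,42.5]
    - [-27.7,48.8,10,0,0,42.5]
    - [-27.7,48.8,10,0,0,42.5]
    - [-27.7,48.8,10,0,0,42.5]

```text
t: 2.15
eef_pos: [518.1, -300.5, 313.8]
tcp_rot: [-3.141, 0.0, -0.24]
ft_force: [-0.3, 0.3, 0.3]
opening: 0.998
```

```bash
python3 go.py "518 -369 130 -0.24"
```

```text
grip [ 518.1 -300.5  142.5] [-3.141  0.    -0.24 ] t 2.15 op 94.9 f [-0.3  0.3  0.3]
[1.62, 6.66, 1.25, -0.0, 0.0, 0.0]
```

Call:
arm_command:
  steps:
    - [1.6,6.7,1.2,0,0,0]
    - [1.6,6.7,1.2,0,0,0]
    - [1.6,6.7,1.2,0,0,0]
    - [1.6,6.7,1.2,0,0,0]
    - [1.6,6.7,1.2,0,0,0]

```text
t: 2.57
eef_pos: [518.1, -366.8, 302.0]
tcp_rot: [-3.141, 0.001, -0.24]
ft_force: [0.0, -0.2, -0.4]
opening: 0.998
```

```bash
cat > wr.py <<'E'
import sys,json
from h import *
from cell import state, read_camera
n=sys.argv[1]; m=camera_model("wrist"); s=state(); im=read_camera("wrist")
print(s["eef_pos"].round(1),s["tcp_rot"].round(3))
cv2.imwrite(f"pics/{n}.png",im[:,:,::-1])
json.dump({k:np.asarray(v).tolist() for k,v in m.items() if k in("K","xyz","rotation")},open(f"pics/{n}.json","w"))
E
python3 wr.py w1
```

```text
[ 518.1 -366.8  302. ] [-3.141e+00  1.000e-03 -2.400e-01]
```

View pics/w1.png

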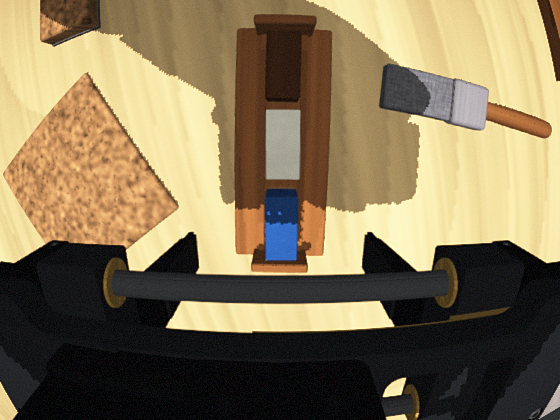

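The wrist view shows the blue top face between (266,189)/(297,189) and (264,261)/(299,261). The rack is aligned with the tool and the white block is beyond it.

```bash
python3 - <<'E'
from h import *
import json
m=json.load(open("pics/w1.json")); m={k:np.array(v) for k,v in m.items()}
im=cv2.imread("pics/w1.png"); h=cv2.cvtColor(im,cv2.COLOR_BGR2HSV)
k=((h[...,0]>100)&(h[...,0]<125)&(h[...,1]>150)).astype(np.uint8)
c=max(cv2.findContours(k,0,2)[0],key=cv2.contourArea); print(cv2.boundingRect(c))
P=np.array([onplane("wrist",*p,50,m)[:2] for p in c[:,0]],np.float32); print("blue",cv2.minAreaRect(P))
for n,pts,z in [("white top",[(266,109),(299,109),(266,180),(300,180)],50),("dark top",[(267,31),(299,31)],50),("rack base corners",[(235,253),(323,253),(240,28),(331,30)],10),("can't",[(264,189),(298,189)],50)]:
    print(n,[onplane("wrist",*p,z,m)[:2].round(1).tolist() for p in pts])
E
python3 go.py "518 -369 40 -0.24"
```

```text
(265, 189, 33, 71)
blue ((517.7391357421875, -368.92095947265625), (54.88664245605469, 23.88629722595215), 76.1945571899414)
white top [[527.8, -284.0], [550.3, -289.5], [515.5, -333.3], [539.3, -339.1]]
dark top [[542.0, -228.4], [563.9, -233.7]]
rack base corners [[468.4, -397.3], [545.7, -416.0], [522.1, -207.7], [595.5, -227.0]]
can't [[512.5, -339.4], [536.4, -345.2]]
grip [ 518.3 -366.4  131. ] [-3.141  0.    -0.239] t 2.62 op 94.8 f [ 0.5 -0.7 -0.7]
[0.04, 0.27, 9.1, -0.0, 0.0, 0.1]
```

Blue measures (517,-371) at yaw -0.24, with the 24 mm width confirmed. I'll descend to grip height z=40, which puts the tips at 21, above the 16 mm lips, and then close.

Call:
arm_command:
  steps:
    - [0,0.5,3,0,0,0]
    - [0,0.5,6,0,0,0]
    - [0,0.5,8,0,0,0]
    - [0,0.5,9.1,0,0,0]
    - [0,0.5,9.1,0,0,0]
    - [0,0.5,9.1,0,0,0]

```text
t: 3.12
eef_pos: [517.5, -371.5, 211.9]
tcp_rot: [-3.142, -0.0, -0.238]
ft_force: [-0.2, -0.3, 0.4]
opening: 1.0
```

Call:
arm_command:
  steps:
    - [0,0,0,0,0,0]
    - [0,0,0,0,0,0]
    - [0,0,0,0,0,0]
    - [0,0,0,0,0,0]
    - [0,0,0,0,0,0]
    - [0,0,0,0,0,0]
    - [0,0,0,0,0,0]
    - [0,0,0,0,0,0]
    - [0,0,0,0,0,0]
    - [0,0,0,0,0,0]
  jaw: 1.8

```text
t: 3.95
eef_pos: [517.1, -372.1, 211.2]
tcp_rot: [-3.141, 0.0, -0.239]
ft_force: [-0.0, -0.3, 0.3]
opening: 0.353
```

```bash
python3 go.py "517 -371 40 -0.24"
```

```text
grip [ 517.1 -372.1   39.9] [-3.141  0.    -0.239] t 3.95 op 33.6 f [-0.  -0.3  0.3]
[-0.03, -0.11, -0.01, -0.0, 0.0, 0.0]
```

Call:
arm_command:
  steps:
    - [0,0,0,0,0,0]
    - [0,0,0,0,0,0]
    - [0,0,0,0,0,0]
    - [0,0,0,0,0,0]
    - [0,0,0,0,0,0]
  jaw: 1.8

```text
t: 4.37
eef_pos: [517.1, -372.1, 211.2]
tcp_rot: [-3.141, 0.0, -0.239]
ft_force: [0.4, -0.2, -1.7]
opening: 0.249
```

Call:
arm_command:
  steps:
    - [0,0,-2,0,0,0]
    - [0,0,-5,0,0,0]
    - [0,0,-8,0,0,0]
    - [0,0,-8,0,0,0]
    - [0,0,-8,0,0,0]

```text
t: 4.78
eef_pos: [517.1, -372.1, 292.8]
tcp_rot: [3.14, -0.003, -0.239]
ft_force: [-0.4, -0.1, -0.8]
opening: 0.253
```

```bash
python3 go.py "566 -39 120 0.084"
```

```text
grip [ 517.1 -372.1  121.5] [ 3.14e+00 -3.00e-03 -2.39e-01] t 4.78 op 24.1 f [-0.4 -0.1 -0.8]
[-3.15, -33.52, 0.1, 0.1, -0.1, -18.5]
```

Call:
arm_command:
  steps:
    - [-3.2,-33.5,0,0,0,-18.5]
    - [-3.2,-33.5,0,0,0,-18.5]
    - [-3.2,-33.5,0,0,0,-18.5]
    - [-3.2,-33.5,0,0,0,-18.5]
    - [-3.2,-33.5,0,0,0,-18.5]
    - [-3.2,-33.5,0,0,0,-18.5]
    - [-3.2,-33.5,0,0,0,-18.5]
    - [-3.2,-33.5,0,0,0,-18.5]
    - [-3.2,-33.5,0,0,0,-18.5]
    - [-3.2,-33.5,0,0,0,-18.5]
    - [-3.2,-33.5,0,0,0,-18.5]

```text
t: 5.7
eef_pos: [565.3, -39.1, 290.4]
tcp_rot: [-3.141, 0.001, 0.085]
ft_force: [0.0, 0.0, -0.1]
opening: 0.248
```

```bash
python3 wr.py w2; python3 go.py "566 -39 40 0.084" "566 -39 34 0.084"
```

```text
[565.3 -39.1 290.4] [-3.141e+00  1.000e-03  8.500e-02]
grip [565.3 -39.8 119.3] [-3.141e+00  1.000e-03  8.300e-02] t 5.75 op 23.7 f [0.5 0.2 0.7]
[0.09, -0.08, 7.93, -0.0, 0.1, -0.0]
[0.09, -0.08, 8.53, -0.0, 0.1, -0.0]
```

View pics/w2.png

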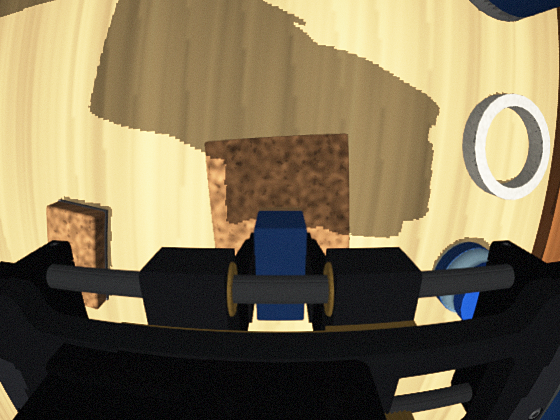

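The block is held upright above the middle of the mat. The mat's far edge runs (206,142)–(347,134) and the block is at x≈280. Lowering now.

Call:
arm_command:
  steps:
    - [0.1,0,3,0,0,0]
    - [0.1,0,6,0,0,0]
    - [0.1,0,7.5,0,0,0]
    - [0.1,0,8,0,0,0]
    - [0.1,0,8.3,0,0,0]
    - [0.1,0,8.4,0,0,0]
    - [0.1,0,8.4,0,0,0]
    - [0.1,0,8.4,0,0,0]

```text
t: 6.42
eef_pos: [566.6, -39.3, 208.3]
tcp_rot: [3.141, -0.002, 0.083]
ft_force: [-0.3, -0.7, -0.5]
opening: 0.253
```

```bash
python3 go.py "566 -39 34 0.084"
python3 - <<'E'
from h import *
import json
m={k:np.array(v) for k,v in json.load(open("pics/w2.json")).items()}
print("jar",onplane("scene",285,302,60).round(), "mat far corners",onplane("wrist",206,142,4,m).round(1),onplane("wrist",348,134,4,m).round(1))
E
```

```text
grip [566.6 -39.3  37. ] [ 3.141e+00 -2.000e-03  8.300e-02] t 6.42 op 24.1 f [-0.3 -0.7 -0.5]
[-0.06, -0.04, 0.3, 0.0, -0.1, -0.0]
jar [741. -87.  60.] mat far corners [499.2  13.8   4. ] [615.2  30.3   4. ]
```

Call:
arm_command:
  steps:
    - [0,0,0.1,0,0,0]
    - [0,0,0.2,0,0,0]
    - [0,0,0.25,0,0,0]
    - [0,0,0.25,0,0,0]
    - [0,0,0.25,0,0,0]

```text
t: 6.83
eef_pos: [566.5, -39.0, 205.2]
tcp_rot: [3.142, -0.001, 0.084]
ft_force: [-0.4, 0.1, 5.3]
opening: 0.251
```

Contact at 5 N with grip z at 34, as expected. Releasing, then rising.

Call:
arm_command:
  steps:
    - [0,0,0,0,0,0]
    - [0,0,0,0,0,0]
    - [0,0,0,0,0,0]
    - [0,0,0,0,0,0]
    - [0,0,0,0,0,0]
    - [0,0,0,0,0,0]
  jaw: 6

```text
t: 7.33
eef_pos: [566.4, -39.0, 204.7]
tcp_rot: [-3.141, 0.0, 0.084]
ft_force: [-0.3, 0.4, -0.3]
opening: 0.602
```

Call:
arm_command:
  steps:
    - [0,0,-2,0,0,0]
    - [0,0,-5,0,0,0]
    - [0,0,-9,0,0,0]
    - [0,0,-11,0,0,0]
    - [0,0,-11,0,0,-7]
    - [0,0,-11,0,0,-14]
    - [0,0,-11,0,0,-21]
    - [0,0,-11,0,0,-28]
    - [0,0,-11,0,0,-35]
    - [0,0,-11,0,0,-42]
    - [0,0,-11,0,0,-49]
    - [0,0,-11,0,0,-56]
  jaw: 9.5

```text
t: 8.33
eef_pos: [566.3, -39.0, 314.8]
tcp_rot: [-3.141, -0.0, 1.067]
ft_force: [-0.0, 0.6, 0.1]
opening: 0.997
```

Call:
arm_command:
  steps:
    - [0,0,0,0,0,-7]
    - [0,0,0,0,0,-14]
    - [0,0,0,0,0,-21]
    - [0,0,0,0,0,-28]
    - [0,0,0,0,0,-34]
    - [0,0,0,0,0,-34]
    - [0,0,0,0,0,-34]

```text
t: 8.92
eef_pos: [566.4, -39.0, 314.8]
tcp_rot: [3.142, -0.0, 1.651]
ft_force: [-0.2, 0.1, 0.5]
opening: 0.999
```

```bash
python3 wr.py w3; python3 go.py "566 -39 34 1.655"
```

```text
[566.4 -39.  314.8] [ 3.142 -0.     1.651]
grip [566.4 -39.  143.5] [ 3.142 -0.     1.651] t 8.97 op 95.0 f [ 0.8  0.2 -0.3]
[0.0, -0.04, 10.95, 0.0, -0.0, -0.3]
```

View pics/w3.png

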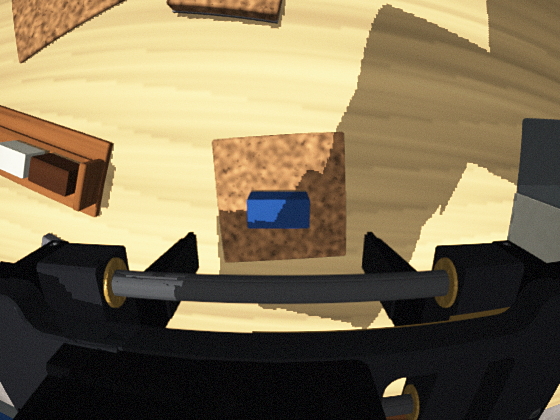

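The block stands upright on the mat, top face roughly (247–310, 200–228), with its axes aligned to the tool. Checking its pose before gripping the narrow ends.

Run:
```python
from h import *
import json
m={k:np.array(v) for k,v in json.load(open("pics/w3.json")).items()}
P=np.array([onplane("wrist",u,v,44,m)[:2] for u,v in [(247,200),(309,199),(310,228),(248,228)]],np.float32)
print(P.round(1).tolist(),cv2.minAreaRect(P))
```

```text
[[557.0999755859375, -64.5999984741211], [552.2999877929688, -15.800000190734863], [576.2000122070312, -12.5], [580.2999877929688, -62.5]] ((566.4493408203125, -38.563148498535156), (24.043346405029297, 50.14411926269531), 5.141423225402832)
```

Call:
arm_command:
  steps:
    - [0,0,3.5,0,0,0]
    - [0,0,7,0,0,0]
    - [0,0,9.5,0,0,0]
    - [0,0,11,0,0,-0.3]
    - [0,0,11,0,0,-0.3]
    - [0,0,11,0,0,-0.3]

```text
t: 9.47
eef_pos: [566.5, -39.0, 204.5]
tcp_rot: [-3.14, -0.0, 1.657]
ft_force: [0.0, 0.8, 0.3]
opening: 1.0
```

Call:
arm_command:
  steps:
    - [0,0,0,0,0,0]
    - [0,0,0,0,0,0]
    - [0,0,0,0,0,0]
    - [0,0,0,0,0,0]
    - [0,0,0,0,0,0]
    - [0,0,0,0,0,0]
    - [0,0,0,0,0,0]
    - [0,0,0,0,0,0]
    - [0,0,0,0,0,0]
    - [0,0,0,0,0,0]
    - [0,0,0,0,0,0]
  jaw: 4.2

```text
t: 10.38
eef_pos: [566.4, -39.0, 204.9]
tcp_rot: [3.141, -0.0, 1.66]
ft_force: [-0.7, 0.5, 3.2]
opening: 0.523
```

Call:
arm_command:
  steps:
    - [0,0,-3,0,0,0]
    - [0,0,-7,0,0,0]
    - [0,0,-11,0,0,0]
    - [0,0,-15,0,0,0]
    - [0,0,-18,0,0,0]
    - [0,0,-18,0,0,0]

```text
t: 10.88
eef_pos: [566.7, -39.0, 390.8]
tcp_rot: [3.133, 0.002, 1.66]
ft_force: [0.8, -0.0, -0.7]
opening: 0.527
```

```bash
python3 go.py "566 296 212 1.655"
```

```text
grip [566.7 -39.  219.5] [3.133e+00 2.000e-03 1.660e+00] t 10.88 op 50.1 f [ 0.8 -0.  -0.7]
[33.37, 2.9, 0.69, 0.5, 0.1, 0.3]
```

Call:
arm_command:
  steps:
    - [33.4,2.9,0,0,0,0]
    - [33.4,2.9,0,0,0,0]
    - [33.4,2.9,0,0,0,0]
    - [33.4,2.9,0,0,0,0]
    - [33.4,2.9,0,0,0,0]
    - [33.4,2.9,0,0,0,0]
    - [33.4,2.9,0,0,0,0]
    - [33.4,2.9,0,0,0,0]
    - [33.4,2.9,0,0,0,0]
    - [33.4,2.9,0,0,0,0]
    - [33.4,2.9,0,0,0,0]
    - [33.4,2.9,0,0,0,0]

```text
t: 11.88
eef_pos: [565.8, 295.1, 384.4]
tcp_rot: [-3.141, 0.0, 1.659]
ft_force: [0.1, -0.4, -0.5]
opening: 0.525
```

```bash
python3 wr.py w4; python3 go.py "566 296 200 1.655"
```

```text
[565.8 295.1 384.4] [-3.141  0.     1.659]
grip [565.9 294.9 213.4] [-3.141  0.     1.658] t 11.93 op 50.0 f [-0.2  0.1 -0.7]
[0.11, 0.02, 1.34, -0.0, 0.0, 0.2]
```

View pics/w4.png

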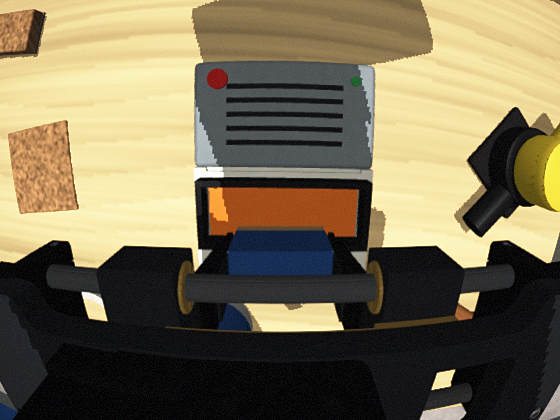

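The wrist view shows the collar's far outer corners at about (197,180)/(373,180) and the lamp's roof corners at (195,64)/(374,66). The held block sits over the slot at (281,255). I'll fit the box pose from these.

Run:
```python
from h import *
import json
from scipy.optimize import least_squares
m={k:np.array(v) for k,v in json.load(open("pics/w4.json")).items()}
obs=[((-27.5,-67,130),(197,180)),((-27.5,67,130),(373,180)),((-22.5,-62,130),(208,187)),((-22.5,62,130),(360,187)),((-120,-72,112),(195,64)),((-120,72,112),(374,66))]
def f(q,o=obs):
    c,s=np.cos(q[2]),np.sin(q[2])
    return np.concatenate([np.array(project("wrist",[q[0]+c*p[0]-s*p[1],q[1]+s*p[0]+c*p[1],p[2]],m))-uv for p,uv in o])
r=least_squares(f,[566,296,.084],x_scale=[100,100,1]); print(r.x.round(3),r.fun.round(1))
r=least_squares(lambda q:f(q,obs[:4]),[566,296,.084],x_scale=[100,100,1]); print(r.x.round(3),r.fun.round(1))
a=[onplane("wrist",u,v,130,m)[:2] for u,v in((197,180),(373,180))]; print(a, np.linalg.norm(a[1]-a[0]))
# check: block top corners as held (top ~10.5 above grip)
for c in [(230,251),(333,251)]: print(onplane("wrist",*c,213.4+10.5,m).round(1))
```

```text
[5.63459e+02 2.99620e+02 8.70000e-02] [-2.3  1.3  1.3  1.8 -6.5  0.8  7.6  1.3 -2.4 -2.   2.5 -2.8]
[5.62634e+02 2.99613e+02 8.90000e-02] [-2.3  0.4  1.4  0.5 -6.6 -0.   7.7  0. ]
[array([540.74762505, 232.22789978]), array([528.99447835, 362.76591515])] 131.06605171554656
[555.3 272.2 223.9]
[551.  319.9 223.9]
```

The wrist gives (562.5,300) and the fixed cameras gave (566,296), so they agree within 4 mm against ±10 mm of slack. I'll aim at (567,298), slightly to +x, and enter the collar while watching the force.

Call:
arm_command:
  steps:
    - [0.3,0.15,1.5,0,0,0]
    - [0.3,0.15,3,0,0,0]
    - [0.3,0.15,4,0,0,0]
    - [0.3,0.15,5,0,0,0]
    - [0.3,0.15,5.6,0,0,0]
    - [0.3,0.15,6.2,0,0,0]
    - [0.3,0.15,6.2,0,0,0]
    - [0.3,0.15,6.2,0,0,0]

```text
t: 12.6
eef_pos: [567.0, 299.3, 322.9]
tcp_rot: [3.142, -0.0, 1.659]
ft_force: [-0.4, 0.3, -0.7]
opening: 0.523
```

```bash
python3 go.py "567 298 85 1.655"
python3 - <<'E'
from cell import read_camera
import cv2,numpy as np
a=read_camera("scene")[100:240,340:480,::-1]; b=read_camera("side")[80:200,200:340,::-1]
a=cv2.resize(a,None,fx=2.8,fy=2.8,interpolation=2); b=cv2.resize(b,None,fx=2.8,fy=2.8,interpolation=2)
o=np.zeros((400,800,3),np.uint8); o[:a.shape[0],:a.shape[1]]=a; o[:b.shape[0],400:400+b.shape[1]]=b
cv2.imwrite("pics/c5.png",o)
E
```

```text
grip [567.  299.3 151.6] [ 3.142 -0.     1.659] t 12.6 op 49.8 f [-0.4  0.3 -0.7]
[-0.13, -0.01, 6.66, 0.0, -0.0, 0.3]
```

View pics/c5.png

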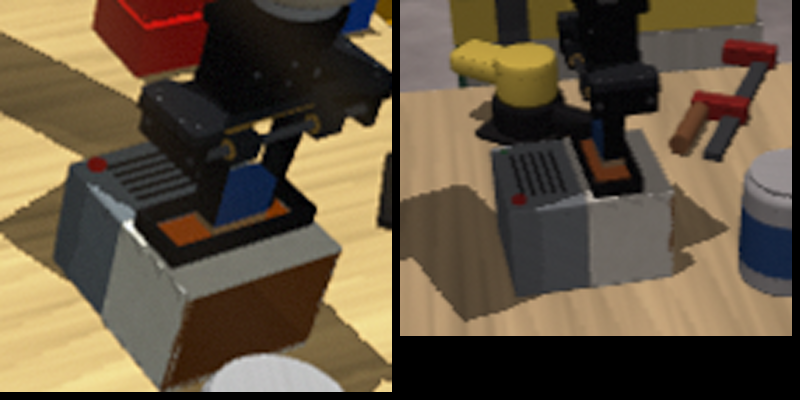

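The block is inside the collar with orange flap visible around it at crop (180,232) and (270,215), and there's no contact. Pushing through in small steps.

Call:
arm_command:
  steps:
    - [0,0,0.8,0,0,0]
    - [0,0,1.6,0,0,0]
    - [0,0,2.4,0,0,0]
    - [0,0,3.2,0,0,0]
    - [0,0,3.2,0,0,0]

```text
t: 13.12
eef_pos: [566.7, 299.3, 288.7]
tcp_rot: [-3.139, 0.001, 1.66]
ft_force: [1.1, 0.5, 0.2]
opening: 0.524
```

Call:
arm_command:
  steps:
    - [0,0,0.8,0,0,0]
    - [0,0,1.6,0,0,0]
    - [0,0,2.4,0,0,0]
    - [0,0,3.2,0,0,0]
    - [0,0,3.5,0,0,0]
    - [0,0,3.5,0,0,0]

```text
t: 13.62
eef_pos: [566.8, 299.3, 254.6]
tcp_rot: [-3.14, 0.0, 1.66]
ft_force: [0.5, -0.3, -1.1]
opening: 0.528
```

```bash
python3 go.py "567 298 85 1.655"
```

```text
grip [566.8 299.3  83.3] [-3.14  0.    1.66] t 13.62 op 50.2 f [ 0.5 -0.3 -1.1]
[-0.13, 0.01, -0.17, -0.1, 0.0, 0.3]
```

The block's top is about 36 mm below the rim. Opening to 7.2 cm, pausing, then withdrawing straight up.

Call:
arm_command:
  steps:
    - [0,0,0,0,0,0]
    - [0,0,0,0,0,0]
    - [0,0,0,0,0,0]
    - [0,0,0,0,0,0]
    - [0,0,0,0,0,0]
    - [0,0,0,0,0,0]
    - [0,0,0,0,0,0]
    - [0,0,0,0,0,0]
    - [0,0,0,0,0,0]
    - [0,0,0,0,0,0]
    - [0,0,0,0,0,0]
    - [0,0,0,0,0,0]
  jaw: 7.2

```text
t: 14.62
eef_pos: [566.9, 299.4, 255.8]
tcp_rot: [3.142, -0.0, 1.66]
ft_force: [0.8, 0.0, 0.2]
opening: 0.758
```

Call:
arm_command:
  steps:
    - [0,0,-1,0,0,0]
    - [0,0,-2,0,0,0]
    - [0,0,-3.5,0,0,0]
    - [0,0,-5,0,0,0]
    - [0,0,-7,0,0,0]
    - [0,0,-9,0,0,0]
    - [0,0,-12,0,0,0]
    - [0,0,-15,0,0,0]
    - [0,0,-18,0,0,0]
    - [0,0,-20,0,0,0]
    - [0,0,-20,0,0,0]
    - [0,0,-20,0,0,0]

```text
t: 15.62
eef_pos: [566.3, 299.2, 457.8]
tcp_rot: [3.139, -0.001, 1.66]
ft_force: [0.3, -0.2, -0.6]
opening: 0.756
```

Call:
arm_command:
  steps:
    - [-10,0,0,0,0,0]
    - [-20,0,0,0,0,0]
    - [-20,0,0,0,0,0]
    - [-20,0,0,0,0,0]
    - [-20,0,0,0,0,0]
    - [-20,0,0,0,0,0]
    - [-20,0,0,0,0,0]
    - [-20,0,0,0,0,0]

```text
t: 16.28
eef_pos: [584.5, 100.4, 455.2]
tcp_rot: [-3.14, -0.0, 1.659]
ft_force: [-0.4, 0.8, 0.2]
opening: 0.76
```

```bash
python3 go.py; python3 wr.py w6
python3 - <<'E'
from cell import read_camera
import cv2,numpy as np
S=read_camera("scene")[...,::-1].copy(); D=read_camera("side")[...,::-1]
cv2.imwrite("pics/scene6.png",S); cv2.imwrite("pics/side6.png",D)
w=cv2.imread("pics/w6.png")
a=cv2.resize(S[140:240,350:470],None,fx=3.3,fy=3.3,interpolation=2); b=cv2.resize(D[90:190,220:320],None,fx=3,fy=3,interpolation=2)
o=np.zeros((600,800,3),np.uint8); o[:330,:396]=a; o[:300,400:700]=b
o[335:545,:280]=cv2.resize(w,(280,210)); o[310:520,400:680]=cv2.resize(S,(280,210))
cv2.imwrite("pics/c6.png",o)
E
```

```text
grip [584.5 100.4 283.9] [-3.14  -0.     1.659] t 16.28 op 72.3 f [-0.4  0.8  0.2]
[584.5 100.4 455.2] [-3.14  -0.     1.659]
```

View pics/c6.png

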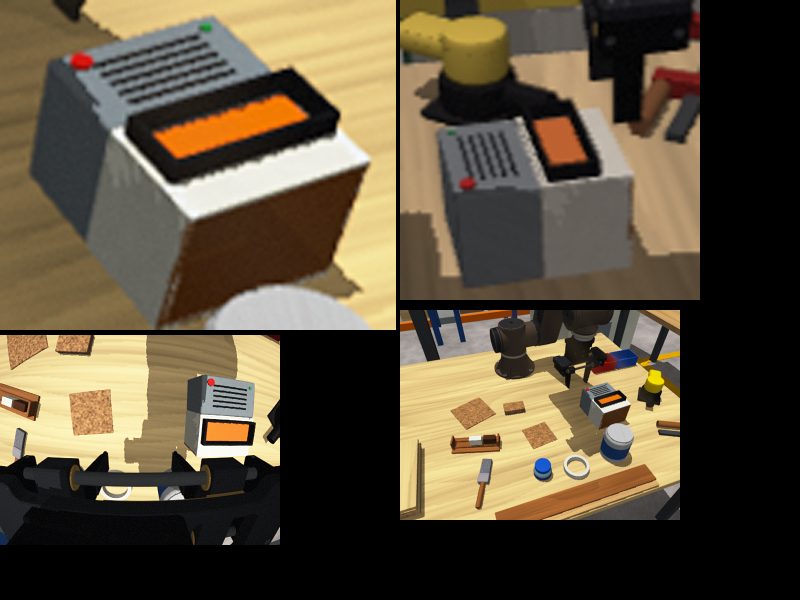

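The flap looks the same as at the start: a full level orange rectangle in the scene and side crops. The mat and gripper are empty, white and dark are still in the rack, and the other things look unmoved. Handing in.

Run:
```python
import cv2,numpy as np
a=cv2.imread("pics/scene0.png");b=cv2.imread("pics/scene6.png")
for n,(x0,x1,y0,y1) in dict(flap=(385,455,160,195),white_dark=(137,195,245,270),jar=(265,305,295,342),tape=(325,382,288,338),can=(400,468,228,305),brush=(148,188,295,395),sanding=(205,252,180,212)).items():
    print(n,np.abs(a[y0:y1,x0:x1].astype(int)-b[y0:y1,x0:x1]).mean().round(1))
from cell import job_done,state
print(job_done(), state()["t"])
```

```text
flap 8.6
white_dark 11.0
jar 11.5
tape 15.7
can 14.4
brush 14.2
sanding 12.8
the job is handed in; nothing more can be done
the job is handed in; nothing more can be done
```

The blue block is in the curing box and the job is handed in, at about 16.4 s of the 61 s allowed. I did not see the block on the chamber floor itself, because neither camera view shows the inside.

- **Moves:** I took the block from the rack by its broad faces and stood it on the 120 mm cork mat, where it touched down at about 5 N. I let go, checked it stood upright, and took it again by its narrow ends with the jaws at 50 mm. I pushed it through the flap until its top was about 36 mm below the rim, released it and withdrew straight up.
- **Last checks:** The flap looks fully shut, the same as at the start. The mat and gripper are empty, and the white and dark blocks are still in the rack. The other loose things look unmoved. Forces read after each move never passed about 5 N.
- **Disagreements:** The wrist and fixed cameras differed by about 4 mm on where the box is. That was well inside the slot's clearance, and I felt no contact going in. My before/after image comparison settled nothing: every patch changed by a similar amount (9–16 grey levels), probably from shading or noise. So "unmoved" rests on looking at the pictures.

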